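Proximity check of two sensor pods

TASK

Start the logger by pushing its lever with the fingertips all the way over to the far side, towards the edge with the black strip. Then check two of the sensor pods on the mat: point straight down at the domed pod, fingertips about 2 cm above its top, for a good two seconds, and after that do the same over the square pod. Touch none of the pods, do not point at the oblong one, leave the lever over and the jar, mug and screwdriver where they are, and finish with the hand clear.

Things in the scene. Friction and masses are not known exactly. Their poses are not given: they have to be found in the camera images.
- logger: Light-coloured recorder box fixed to the bench, 130 (x) x 110 (y) x 45 mm high; origin at the centre of its underside. Its +x axis points from the near face (black panel with four round sockets) to the far edge, where a black strip lies along the top. A black block 70 x 50 x 25 mm sits in the middle of its top and carries the lever.
- rec_tip (a point): Centre of the round steel ball (26 mm across) at the end of the logger's lever. The lever, a 10 mm rod, pivots about a level axis along the logger's y, 67 mm above the bench, over the logger's origin; the ball centre is 80 mm from the pivot.
- rec (a joint): Lever angle in rad: 0 leans 0.5 rad towards the logger's near face (-x), 0.5 stands upright, 1.0 leans 0.5 rad towards the far edge (+x) against its stop. It stays where it is left; about 1 N at the ball moves it. It starts between 0 and 0.15; it counts as fully over above 0.8.
- dome_top (a point): Domed pod: round, 48 mm across, 34 mm high, with a rounded dome top. All three pods are the same white plastic, loose (about 60 g), stand on the rubber mat with about 95 mm between neighbours in one row, in any order and at any yaw. This point is the centre of its top face; z is up.
- square_top (a point): Square pod: 46 x 46 x 28 mm high, flat top with a thin round steel disc 26 mm across. All three pods are the same white plastic, loose (about 60 g), stand on the rubber mat with about 95 mm between neighbours in one row, in any order and at any yaw. This point is the centre of its top face; z is up.
- oblong_top (a point): Oblong pod: 74 x 28 x 28 mm high, flat top with a thin steel strip. Not to be pointed at. All three pods are the same white plastic, loose (about 60 g), stand on the rubber mat with about 95 mm between neighbours in one row, in any order and at any yaw. This point is the centre of its top face; z is up.
- mat: Black rubber mat, fixed, 130 (x) x 320 (y) x 6 mm thick; origin at the centre of its underside. The row of pods runs along its y axis. It lies on either side of the bench, with the logger on the other.
- jar_mid (a point): Jar, 60 mm across, 70 mm high, loose, standing beyond the work; this point is at its centre, half-way up. Leave alone.
- mug_mid (a point): Blue mug, 76 mm across, 85 mm high, loose, standing beyond the work; this point is at its centre, half-way up. Leave alone.
- driver_grip (a point): Screwdriver, 160 mm long, lying on the bench beyond the work; this point is in its handle. Leave alone.
There are look-alikes about, which are no part of the job. What is shaped like the part that bears dome_top but yellow is not meant.

How it is judged (in metres and radians):
On the way, in this order (a step that is already met when the one before it is completed fails the run):
1. the logger's lever is pushed fully over to the far side (value of joint rec above 0.8 rad), for 0.2 s.
2. the fingertips dwell just above the domed pod, touching nothing (horizontal distance between the grasp point and dome_top below 0.02 m and z of the grasp point in the frame of dome_top between 0.015 and 0.065 m and contact force between the fingers and anything else below 0.3 N and value of joint rec above 0.8 rad), for 1.5 s.
3. the fingertips dwell just above the square pod, touching nothing (horizontal distance between the grasp point and square_top below 0.02 m and z of the grasp point in the frame of square_top between 0.015 and 0.065 m and contact force between the fingers and anything else below 0.3 N and value of joint rec above 0.8 rad), for 1.5 s.
At the end, for the whole second after the job is handed in: Lever over (above 0.8 rad). After it, in order, fingertips held over the domed, then the square pod for 1.5 s each: within 20 mm of its centre sideways, at most about 45 mm above it, no contact. Pods upright and within 6 mm of their starts, other objects within 15 mm (value of joint rec above 0.8 rad and distance of each of dome_top, square_top, oblong_top from where it was at the start of the episode below 0.006 m and angle between each of dome_top, square_top, oblong_top's own z axis and vertical below 0.1 rad and distance of each of jar_mid, mug_mid, driver_grip from where it was at the start of the episode below 0.015 m); the robot touches nothing.
It fails at once if a pod is touched by the robot (contact force between any of the fingers, the arm and dome_pod above 0.5 N or contact force between any of the fingers, the arm and square_pod above 0.5 N or contact force between any of the fingers, the arm and oblong_pod above 0.5 N).
It fails at once if a pod is shifted, lifted or tipped (distance of any of dome_top, square_top, oblong_top from where it was at the start of the episode above 0.01 m or angle between any of dome_top, square_top, oblong_top's own z axis and vertical above 0.2 rad).
It fails at once if the hand points at the oblong pod (fingertips over it and within about 3 cm of its top) (horizontal distance between the grasp point and oblong_top below 0.02 m and z of the grasp point in the frame of oblong_top below 0.05 m).
It fails at once if the jar, mug or screwdriver is moved or lifted (distance of any of jar_mid, mug_mid, driver_grip from where it was at the start of the episode above 0.02 m).
It fails at once if the hand points at the domed or square pod while the lever is not over (value of joint rec below 0.7 rad and ((horizontal distance between the grasp point and dome_top below 0.02 m and z of the grasp point in the frame of dome_top below 0.065 m) or (horizontal distance between the grasp point and square_top below 0.02 m and z of the grasp point in the frame of square_top below 0.065 m))).
It also fails if it takes over 62 s, if anything falls off the work surface, if the arm or the gripper's body presses on something with over 40 N, if the wrist force passes 120 N, or if a joint passes its speed limit or range.

ROBOT

A 6-joint arm with a two-finger parallel gripper is mounted at the origin on the work surface. World frame = base frame: x ahead of the robot, y to its left, z up, the work surface at z = 0. Lengths are in mm, angles in rad, forces in N, time in s.
With the tool pointing down it reaches from about 375 to 900 mm from the base axis. Payload 3.1 kg.
Tool frame: the origin (TCP) lies on the centre line of the jaws, within the pads' length; the fingertips stand ahead of it and the grasp point (between the pads) is the TCP (tip_extent is the z of the fingertips in the tool frame, in mm); z points along the fingers, y is the direction in which the jaws open and shut (so a half turn about z gives the same grasp; the last joint's range is limited). The gripper opens to 87 mm and grips with 3 to 60 N. Pads are 19 mm wide; open, the fingers measure 117 mm over their backs; the gripper's body (75 mm by 190 mm) begins 51 mm behind the grasp point.
Start: joints at [-1.452, 0.527, 1.433, -0, 1.181, -0.178], TCP at [182.812, -597.642, 209.148] pointing down, gripper open.
Joint ranges: [-3.08, 3.08], [-0.75, 2.2], [0.22, 2.44], [-1.43, 4.57], [0, 2.65], [-2.85, 2.85]. Speed limits (rad/s): [2.79, 2.79, 3.14, 3.14, 3.14, 3.14].

INTERFACE

Orientations are given as [roll, pitch, yaw] about the fixed x, y, z axes, in that order (R = Rz(yaw) Ry(pitch) Rx(roll)).
In Python, from workcell import * gives the robot as it stands.
- The arm moves only by the shell command python3 -m crank 'ROWS'. ROWS is JSON, a list of rows, each a list of 3 entries, a list of its own where there are three numbers: the opening, from 0 (shut) to 1 (fully open), then the shift along the tool's x, y, z in units of 0.1 m (1.0 is 0.1 m), then the turn, a rotation vector about the tool's x, y, z in units of 0.5 rad (1.0 is 0.5 rad). In form: [[gripper, [dx, dy, dz], [rx, ry, rz]], ...]. A call has 1 to 20 rows; each row is the pose to reach, as a shift and turn from the pose measured when the call began, along the tool's axes at that moment; what a row does not reach only later rows make up. A row lasts 1/8 s, in which the tool goes at most 62.5 mm and 10.7 degrees, less where a joint would pass 70% of its speed; a pose out of reach is approached as far as the arm can. A call with a number of a shift or a turn outside -1 to 1 is refused whole. A call with a gripper value outside its range is refused whole. The fingers move at their own pace and stop on an object; the grip force is fixed at half the most. Time passes only in rows, so rows that repeat a pose let the fingers close. It gives the time, the measured TCP pose, the force and the opening at its end, in the units of the state.
- state(): the state, without advancing time (a new reading comes with each control period).
- snapshot(name): name is "scene" or "top"; returns the picture (384x512x3 uint8, red, green, blue); there is no depth.
- camera_model(name): a dict with "fov_y" (degrees; the focal length in pixels is half the picture's height over the tangent of half this angle, whatever the lens; pixels are square), "cx", "cy" (the principal point, pixels), "extrinsics" (4x4, takes a point from camera to world coordinates). Camera axes: x right, y up, looking along -z (the intrinsics and any distortion apply to the point x, -y, -z); pixel columns grow to the right and rows downward; lengths in mm; the calibration is good to about 2 mm. A picture is of the moment at which its call begins. camera_model takes no time and is no camera call.
- finish_job(): hands the job in, once; it reports no verdict.
Trained networks look in the newest picture that a camera, given by its name, has taken for a name from the list of things; names that differ only in an ending like _2 or _b are one class to them, and where a whole thing is asked for, a point or a joint stands for the part that bears it (a point fixed in the world has none). Each returns a list of dicts, best first, with "conf" (0 to 1); they miss things now and then, are a little off and sometimes report something else, mostly with a low value. They report only what shows in the picture. A call takes as long as a camera call. They do not tell look-alikes from the thing itself.
- regions_of(camera, thing): "mask" (384x512 bool, what is visible of it) and "extent" ([left, top, width, height] in pixels, round what is visible of it).
- mark_of(camera, thing): "location" ([column, row] in pixels: a listed point, or the origin of a listed thing).
The state is a dict: "t": time; "joint_positions": joint angles; "qd": joint speeds; "effort": joint torques, N m; "eef_pos": TCP position; "tcp_rot": TCP orientation; "force": force on the tool from outside, world axes, zero at the start; "torque": the same for the moment, N m; "opening": finger opening in mm.
Only numpy, scipy, OpenCV 4.12 (cv2) and the standard library are available. Lean on these libraries where they do the work, as an engineer would, in place of code of your own. Each camera call takes 0.05 s, during which the arm holds its last target.

## Working session

There is one attempt and no reset: what is moved stays moved. The work goes in short steps, Python scripts to look and compute and a shell command to move; the robot and the scene stay as the last step left them, time stands still between calls to the robot, and variables do not carry over. Pictures are saved under pics/ and viewed, and the job is handed in when it is done.

```bash
mkdir -p pics; python3 - <<'E'
from workcell import *
import cv2
s=state(); print(s)
for n in("scene","top"):
    im=snapshot(n); cv2.imwrite(f"pics/{n}0.png",im[:,:,::-1]); print(n,camera_model(n))
    for th in("logger","rec_tip","dome_top","square_top","oblong_top","mat","jar_mid","mug_mid","driver_grip"):
        print(th,[(round(d["conf"],2),d["location"]) for d in mark_of(n,th)])
E
```

```text
{'t': 0.0, 'joint_positions': array([-1.45250695e+00,  5.28469998e-01,  1.43390853e+00, -8.32952681e-06,
        1.18141417e+00, -1.78492222e-01]), 'qd': array([-1.24947271e-04, -9.83296343e-05, -8.93738600e-04, -1.31795643e-03,
        5.92880273e-04,  8.66735139e-04]), 'effort': array([ 1.51795530e-04, -4.40038776e+01, -1.76596463e+01,  6.34818664e-02,
        5.82786393e-02, -1.51962731e-04]), 'eef_pos': array([ 182.71534382, -596.88807492,  208.16735035]), 'tcp_rot': array([-3.13942619e+00, -3.83032050e-04,  2.96784359e-01]), 'force': array([-0.34394472, -0.01800867, -0.22752459]), 'torque': array([ 0.01275204, -0.01634726, -0.00951095]), 'opening': 87.1535733905843}
scene {'fov_y': 57.407672173604304, 'cx': 262.4344168010687, 'cy': 189.30734868243883, 'extrinsics': array([[-2.07088069e-02, -7.32171607e-01,  6.80805319e-01,
         1.10920878e+03],
       [ 9.99771365e-01, -1.15380647e-02,  1.80025455e-02,
         5.36816315e+01],
       [-5.32577680e-03,  6.81022474e-01,  7.32243147e-01,
         6.85953684e+02],
       [ 0.00000000e+00,  0.00000000e+00,  0.00000000e+00,
     
[... 562 characters left out ...]
-1.37733391e-01,
         3.79934100e+02],
       [-9.99848841e-01,  1.73380799e-02, -1.29828317e-03,
         5.37908806e+01],
       [ 1.10232020e-03,  1.37735098e-01,  9.90468489e-01,
         1.29573440e+03],
       [ 0.00000000e+00,  0.00000000e+00,  0.00000000e+00,
         1.00000000e+00]])}
logger [(0.93, [349.9, 218.4])]
rec_tip [(0.55, [357.8, 231.8])]
dome_top [(0.76, [140.8, 267.6]), (0.52, [123.9, 205.7]), (0.47, [173.3, 213.7]), (0.47, [195.2, 272.7])]
square_top [(0.87, [200.4, 209.6]), (0.56, [359.8, 234.1])]
oblong_top [(0.57, [236.5, 200.6])]
mat [(0.71, [209.0, 213.1])]
jar_mid []
mug_mid [(0.79, [340.2, 119.7]), (0.26, [172.6, 219.0])]
driver_grip [(0.77, [287.9, 136.0])]
```

View pics/scene0.png

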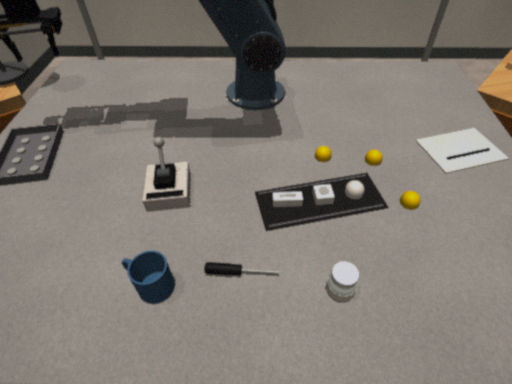

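View pics/top0.png

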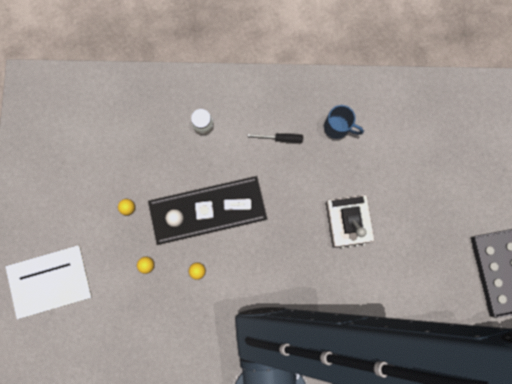

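The scene view shows the lever ball at (159,142), oblong pod (287,199), square pod (323,194) and white domed pod (355,187). The yellow domes are decoys. In the top view the dome is at (174,217), the square at (204,210), the oblong at (237,204) and the logger at (350,222). Next I'll triangulate these.

```bash
cat > h.py <<'E'
from workcell import *
import numpy as np, cv2
def ray(n,uv):
    c=camera_model(n); f=192/np.tan(np.radians(c["fov_y"])/2); E=c["extrinsics"]
    d=np.array([(uv[0]-c["cx"])/f,-(uv[1]-c["cy"])/f,-1]); return E[:3,3],E[:3,:3]@d
def at(n,uv,z):
    o,d=ray(n,uv); return o+d*(z-o[2])/d[2]
def proj(n,p):
    c=camera_model(n); f=192/np.tan(np.radians(c["fov_y"])/2); E=c["extrinsics"]
    q=E[:3,:3].T@(np.array(p,float)-E[:3,3]); return np.array([c["cx"]-f*q[0]/q[2],c["cy"]+f*q[1]/q[2]])
E
python3 - <<'E'
from h import *
for n in("scene","top"):
    im=snapshot(n)
    for th,z in(("dome_top",20),("square_top",34),("oblong_top",34),("mat",6),("logger",45),("rec_tip",100)):
        for d in regions_of(n,th):
            if d["conf"]<.3: continue
            v,u=np.nonzero(d["mask"]); r=cv2.minAreaRect(np.c_[u,v].astype(np.float32))
            print(n,th,round(d["conf"],2),np.round([u.mean(),v.mean()],1),len(u),np.round(r[0],1),np.round(r[1],1),round(r[2]),"xy@z",at(n,r[0],z).round()[:2])
    a,b=((110,120),(400,240)) if n=="scene" else ((130,160),(400,260))
    c=im[a[1]:b[1],a[0]:b[0]]; s=2.75
    cv2.imwrite(f"pics/{n}1.png",cv2.resize(c,None,fx=s,fy=s,interpolation=2)[:,:,::-1])
    
    l=im[125:215,130:205] if n=="scene" else im[185:260,315:390]
    cv2.imwrite(f"pics/{n}2.png",cv2.resize(l,None,fx=6,fy=6,interpolation=2)[:,:,::-1])
E
```

```text
scene dome_top 0.79 [354.3 189.5] 285 [354.  189.5] [17. 18.] 90 xy@z [487. 274.]
scene dome_top 0.75 [373.2 157.2] 258 [373. 157.] [16. 18.] 90 xy@z [360. 348.]
scene dome_top 0.71 [409.9 199.7] 296 [410.  199.5] [17. 20.] 90 xy@z [519. 410.]
scene dome_top 0.51 [322.8 153.8] 223 [323.  153.5] [15. 16.] 90 xy@z [347. 208.]
scene square_top 0.87 [322.8 194.4] 368 [323.  194.5] [19. 20.] 90 xy@z [518. 190.]
scene oblong_top 0.63 [288.  199.2] 410 [288. 199.] [14. 28.] 90 xy@z [535. 102.]
scene mat 0.58 [318.9 203. ] 3641 [321.4 199.9] [ 40.7 127.1] 79 xy@z [512. 189.]
scene mat 0.43 [159.9 149.9] 185 [159. 153.] [32. 10.] 90 xy@z [ 336. -270.]
scene mat 0.34 [287.3 199. ] 438 [287.5 199. ] [14. 29.] 90 xy@z [510. 102.]
scene logger 0.88 [166.1 183.7] 2207 [166. 174.] [74. 46.] 90 xy@z [ 463. -215.]
scene rec_tip 0.56 [160.1 150.8] 149 [159.5 153. ] [30.3  8.1] 87 xy@z [ 443. -224.]
top dome_top 0.82 [126.4 206.3] 222 [126.5 206.5] [15. 17.] 90 xy@z [512. 410.]
top dome_top 0.78 [196.7 270.4] 238 [197.  270.5] [17. 16.] 90 xy@z [339. 206.]
top dome_top 0.77 [174.7 217.9] 207 [175. 218.] [14. 16.] 90 xy@z [482. 273.]
top dome_top 0.69 [145.5 264.3] 245 [145.5 264.5] [17. 17.] 45 xy@z [353. 349.]
top square_top 0.78 [204.3 209.9] 291 [204.2 209.8] [17.1 17.1] 83 xy@z [505. 190.]
top oblong_top 0.75 [237.2 203.9] 293 [237.  203.5] [11. 26.] 90 xy@z [524. 100.]
top mat 0.63 [206.6 209.8] 4313 [206.8 209.7] [ 45.9 113.8] 77 xy@z [508. 186.]
top logger 0.72 [349.4 220.5] 1967 [349.3 220.7] [48.5 41.6] 81 xy@z [ 481. -209.]
```

View pics/scene2.png

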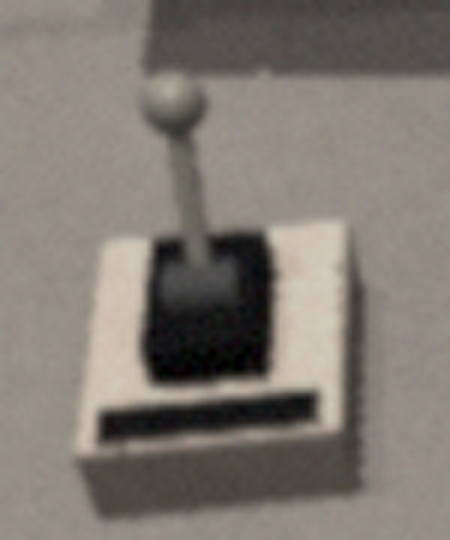

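View pics/top2.png

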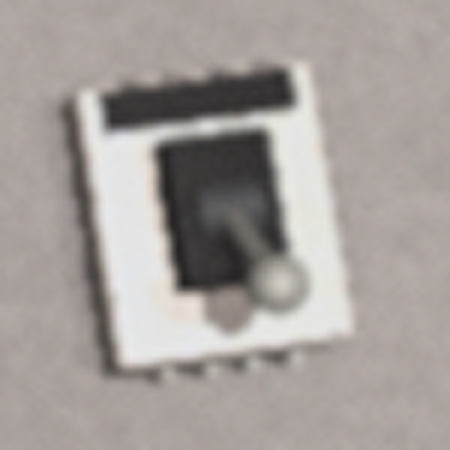

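View pics/top1.png

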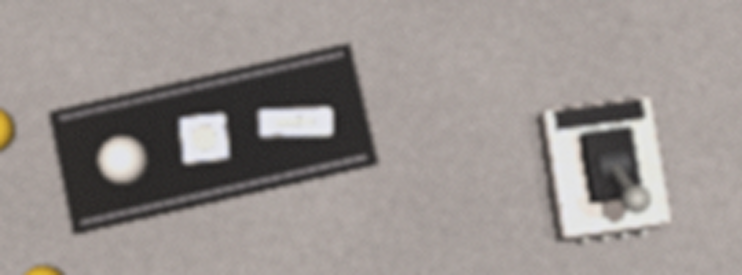

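```bash
python3 - <<'E'
from h import *
def tri(a,b):
    o1,d1=ray("scene",a);o2,d2=ray("top",b)
    d1=d1/np.linalg.norm(d1);d2=d2/np.linalg.norm(d2)
    s=np.linalg.lstsq(np.c_[d1,-d2],o2-o1,rcond=None)[0]
    p,q=o1+d1*s[0],o2+d2*s[1]; return ((p+q)/2).round(1),np.linalg.norm(p-q).round(1)
print("ball",tri((158.9,142),(361,232.2)))
print("dome",tri((355.7,181.9),(173.3,213.7)), at("scene",(355.7,181.9),40),at("top",(173.3,213.7),40))
print("sq",at("scene",(324.1,187.7),34),at("top",(200.4,209.6),34),at("scene",(323.5,191.5),34),at("top",(204.3,209.9),34))
C=np.array([(80,90),(310,65),(352,335),(118,365)])/6+[315,185]
P=np.array([at("top",c,45) for c in C]);print(P.round(),P.mean(0))
v=(P[0]+P[1]-P[2]-P[3]);yaw=np.arctan2(v[1],v[0]);print("yaw",yaw)
c=P.mean(0)
for a in (0,.05,.1,.15):
    u=np.array([np.cos(yaw),np.sin(yaw),0]); b=c*[1,1,0]+[0,0,67]+80*(np.sin(a-.5)*u+[0,0,np.cos(a-.5)])
    print(a,b.round(),proj("scene",b).round(1),proj("top",b).round(1))
print(state()["eef_pos"],state()["tcp_rot"])
import workcell; print([x for x in dir(workcell) if not x.startswith('_')])
E
```

```text
ball (array([ 444.8, -217.5,  137.3]), np.float64(1.6))
dome (array([491.1, 272. ,  52.5]), np.float64(0.4)) [478.9640849  276.11434221  40.        ] [492.26392407 274.38501317  40.        ]
sq [494.98889352 194.57321083  34.        ] [505.48378372 200.95043464  34.        ] [508.17505015 191.76293082  34.        ] [504.83882774 190.13531256  34.        ]
[[ 537. -151.   45.]
 [ 550. -257.   45.]
 [ 427. -274.   45.]
 [ 412. -168.   45.]] [ 481.72985395 -212.60573217   45.        ]
yaw 0.13418788958331748
0 [ 444. -218.  137.] [158.6 141.7] [360.8 232.7]
0.05 [ 447. -217.  139.] [158.3 142.1] [360.7 231.3]
0.1 [ 451. -217.  141.] [158.  142.5] [360.7 229.8]
0.15 [ 455. -216.  142.] [157.7 143. ] [360.6 228.3]
[ 182.79212551 -597.61870066  209.11301393] [-3.14150188e+00  6.46299855e-06  2.96748971e-01]
['PlanningError', 'camera_model', 'finish_job', 'mark_of', 'regions_of', 'snapshot', 'state', 'tip_extent']
```

```bash
cat >> h.py <<'E'
from scipy.spatial.transform import Rotation as Ro
def delta(p):
    s=state(); R=Ro.from_euler("xyz",s["tcp_rot"]).as_matrix()
    print("pos",s["eef_pos"].round(1),"rot",s["tcp_rot"].round(3),"F",s["force"].round(1),"op",round(s["opening"],1),"t",s["t"])
    print("units",(R.T@(np.array(p)-s["eef_pos"])/100).round(2))
E
python3 - <<'E'
from h import *
import workcell; print(workcell.tip_extent)
delta((385,-226,200))
E
```

```text
19.0
pos [ 182.8 -597.6  209.1] rot [-3.142  0.     0.297] F [0.1 0.4 0.2] op 86.9 t 1.7
units [ 3.02 -2.96  0.09]
```

```bash
python3 -m crank '[[0,[0.4,-0.4,0],[0,0,0.16]],[0,[0.8,-0.8,0],[0,0,0.32]],[0,[1,-1,0],[0,0,0.32]],[0,[1,-1,0],[0,0,0.32]]]'; python3 -c "
from h import *
delta((385,-226,200))"
```

```text
t: 2.2
eef_pos: [250.0, -470.6, 209.3]
tcp_rot: [-3.141, 0.0, 0.14]
force: [-0.3, -0.5, 0.7]
opening: 55.1
pos [ 250.  -470.6  209.3] rot [-3.141  0.     0.14 ] F [-0.3 -0.5  0.7] op 55.1 t 2.2
units [ 1.68 -2.23  0.1 ]
```

```bash
python3 -m crank '[[0,[0.4,-0.45,0],[0,0,0]],[0,[0.75,-0.9,0],[0,0,0]],[0,[0.8,-1,0],[0,0,0]],[0,[0.8,-1,0],[0,0,0]]]'; python3 -m crank '[[0,[0.4,-0.45,0],[0,0,0]],[0,[0.7,-0.9,0],[0,0,0]],[0,[0.8,-1,0],[0,0,0]],[0,[0.8,-1,0],[0,0,0]]]'; python3 -c "
from h import *
delta((385,-226,144))"
```

```text
t: 2.7
eef_pos: [315.6, -361.6, 209.8]
tcp_rot: [3.141, 0.0, 0.14]
force: [0.0, -0.6, -0.8]
opening: 15.5
t: 3.2
eef_pos: [381.4, -253.1, 209.9]
tcp_rot: [3.138, -0.0, 0.141]
force: [0.2, -0.2, 0.5]
opening: 0.5
pos [ 381.4 -253.1  209.9] rot [ 3.138 -0.     0.141] F [ 0.2 -0.2  0.5] op 0.5 t 3.2
units [ 0.07 -0.27  0.66]
```

```bash
python3 -m crank '[[0,[0.06,-0.27,0.1],[0,0,0]],[0,[0.06,-0.27,0.45],[0,0,0]],[0,[0.06,-0.27,0.66],[0,0,0]],[0,[0.06,-0.27,0.66],[0,0,0]]]'; python3 - <<'E'
from h import *
u=np.array([np.cos(.134),np.sin(.134),0])
delta(np.array([481.7,-212.6,144])+u*(80*np.sin(.45)-13-9.5))
for n in("scene","top"):
    im=snapshot(n); l=im[100:215,100:235] if n=="scene" else im[170:285,300:435]
    cv2.imwrite(f"pics/{n}3.png",cv2.resize(l,None,fx=4,fy=4,interpolation=2)[:,:,::-1])
E
```

```text
t: 3.7
eef_pos: [382.8, -227.4, 142.7]
tcp_rot: [3.14, 0.001, 0.139]
force: [0.3, -0.0, -0.0]
opening: 0.4
pos [ 382.8 -227.4  142.7] rot [3.14e+00 1.00e-03 1.39e-01] F [ 0.3 -0.  -0. ] op 0.4 t 3.7
units [ 1.12 -0.01 -0.01]
```

View pics/scene3.png

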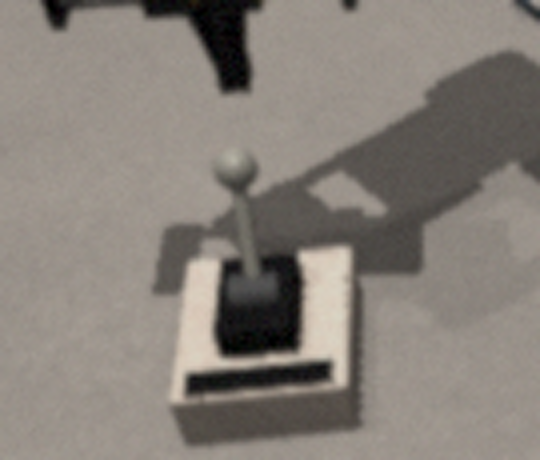

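View pics/top3.png

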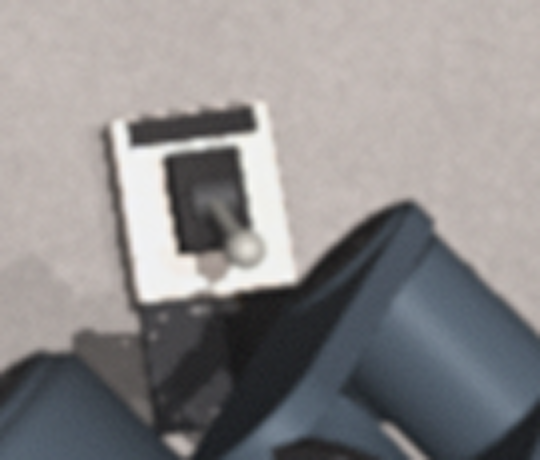

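The shut fingertips are right behind the ball: crop column 236 for both, which is scene column 159. Now I'll push along the tool's +x.

```bash
python3 -m crank '[[0,[0.2,-0.01,-0.02],[0,0,0]],[0,[0.35,-0.01,-0.02],[0,0,0]],[0,[0.5,-0.01,-0.03],[0,0,0]],[0,[0.6,-0.01,-0.03],[0,0,0]],[0,[0.7,-0.01,-0.03],[0,0,0]],[0,[0.8,-0.01,-0.03],[0,0,0]],[0,[0.9,-0.01,-0.03],[0,0,0]],[0,[1,-0.01,-0.03],[0,0,0]],[0,[1,-0.01,-0.03],[0,0,0]]]'; python3 - <<'E'
from h import *
u=np.array([np.cos(.134),np.sin(.134),0])
delta(np.array([481.7,-212.6,144])+u*(80*np.sin(.45)-13-9.5))
im=snapshot("scene"); l=im[100:215,100:235]
cv2.imwrite("pics/scene4.png",cv2.resize(l,None,fx=4,fy=4,interpolation=2)[:,:,::-1])
E
```

```text
t: 4.92
eef_pos: [483.6, -212.9, 147.2]
tcp_rot: [3.137, -0.001, 0.14]
force: [-0.1, -0.2, -0.1]
opening: 0.3
pos [ 483.6 -212.9  147.2] rot [ 3.137e+00 -1.000e-03  1.400e-01] F [-0.1 -0.2 -0.1] op 0.3 t 4.925
units [ 0.1  -0.01  0.03]
```

View pics/scene4.png

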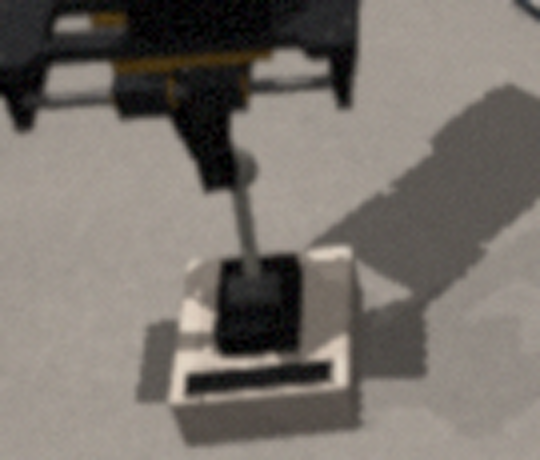

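```bash
python3 - <<'E'
from h import *
f=lambda p:((proj("scene",p)-100)*4).round()
print(f((483.6,-213,128)),f((382.8,-227,124)))
im=snapshot("top"); l=im[170:285,300:435]
cv2.imwrite("pics/top4.png",cv2.resize(l,None,fx=4,fy=4,interpolation=2)[:,:,::-1])
im=snapshot("scene"); l=im[120:180,130:190]
cv2.imwrite("pics/scene5.png",cv2.resize(l,None,fx=9,fy=9,interpolation=2)[:,:,::-1])
for a in (0,.1,.2,.3,.4,.6,.8,1):
    u=np.array([np.cos(.134),np.sin(.134),0]);print(a,f(np.array([481.7,-212.6,67])+80*(np.sin(a-.5)*u+[0,0,np.cos(a-.5)])))
E
```

```text
[231. 222.] [246. 123.]
0 [234. 167.]
0.1 [232. 170.]
0.2 [230. 174.]
0.3 [228. 180.]
0.4 [226. 187.]
0.6 [224. 205.]
0.8 [223. 226.]
1 [223. 251.]
```

View pics/top4.png

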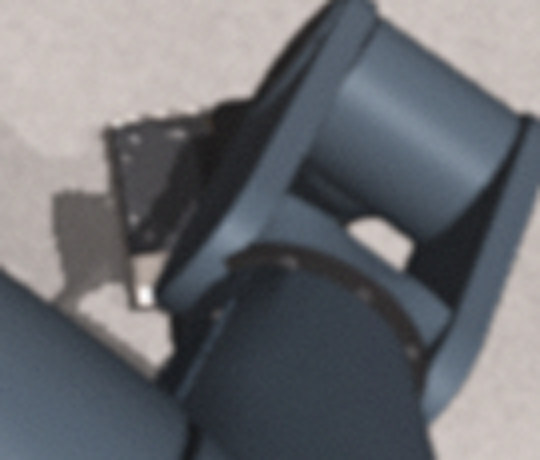

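View pics/scene5.png

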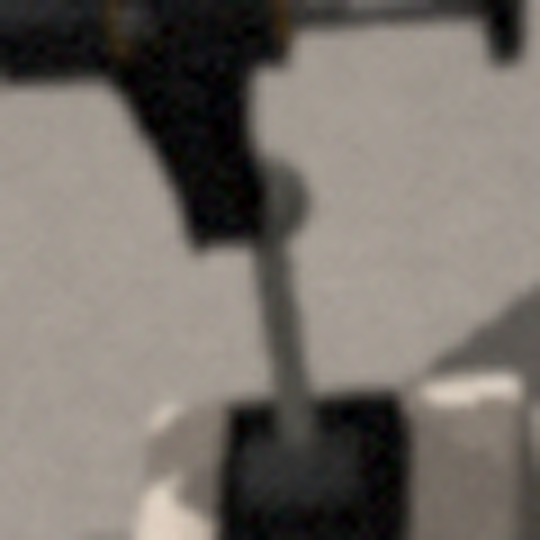

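```bash
python3 - <<'E'
from h import *
for p in [(483.6,-213,z) for z in(128,147,160,170,190)]+[(x,-213,128) for x in (430,445,460)]: print(p,proj("scene",p).round(1))
print([at("scene",(155,146.5),z).round() for z in (128,145,160,170)])
print([at("scene",(159,122.5),z).round() for z in (124,140,155,165)])
E
```

```text
(483.6, -213, 128) [157.7 155.4]
(483.6, -213, 147) [155.9 149.3]
(483.6, -213, 160) [154.6 145.1]
(483.6, -213, 170) [153.6 141.7]
(483.6, -213, 190) [151.6 134.8]
(430, -213, 128) [162.5 141.1]
(445, -213, 128) [161.2 145. ]
(460, -213, 128) [159.9 149. ]
[array([ 451., -227.,  128.]), array([ 471., -218.,  145.]), array([ 489., -211.,  160.]), array([ 501., -206.,  170.])]
[array([ 348., -241.,  124.]), array([ 369., -233.,  140.]), array([ 390., -225.,  155.]), array([ 403., -220.,  165.])]
```

The lever has not moved. The fingertips appear at scene (155,146), which puts the tips about 27 mm higher than the pose and tip_extent suggest, so they passed over the ball. I'll back off, lower the hand and push again.

```bash
python3 -m crank '[[0,[-0.3,0,-0.03],[0,0,0]],[0,[-0.75,0,-0.03],[0,0,0]],[0,[-1,0,0],[0,0,0]],[0,[-1,0,0.3],[0,0,0]],[0,[-1,0,0.3],[0,0,0]]]'; python3 - <<'E'
from h import *
delta((384,-226,119))
im=snapshot("scene"); l=im[100:215,100:235]
cv2.imwrite("pics/scene6.png",cv2.resize(l,None,fx=4,fy=4,interpolation=2)[:,:,::-1])
E
```

```text
t: 5.7
eef_pos: [381.8, -225.8, 116.1]
tcp_rot: [3.141, 0.002, 0.138]
force: [-0.2, -0.7, -0.1]
opening: 0.7
pos [ 381.8 -225.8  116.1] rot [3.141e+00 2.000e-03 1.380e-01] F [-0.2 -0.7 -0.1] op 0.7 t 5.7
units [ 0.02  0.   -0.03]
```

View pics/scene6.png

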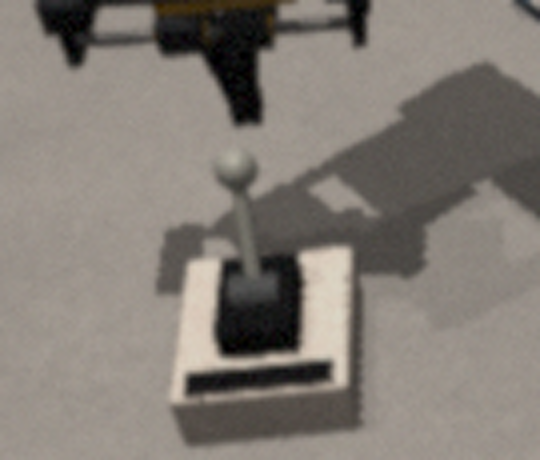

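```bash
python3 - <<'E'
from h import *
for z in (97,110,120,130): print(z,proj("scene",(382,-226,z)).round(1))
E
```

```text
97 [164.  138.6]
110 [163.  134.8]
120 [162.2 131.7]
130 [161.3 128.6]
```

```bash
python3 -m crank '[[0,[0.2,0,0],[0,0,0]],[0,[0.3,0,0],[0,0,0]],[0,[0.4,0,0],[0,0,0]],[0,[0.5,0,0],[0,0,0]],[0,[0.6,0,0],[0,0,0]],[0,[0.7,0,0],[0,0,0]],[0,[0.8,0,0],[0,0,0]],[0,[0.9,0,0],[0,0,0]],[0,[1,0,0],[0,0,0]],[0,[1,0,0],[0,0,0]]]'; python3 - <<'E'
from h import *
delta((497,-211,116))
im=snapshot("scene"); l=im[100:215,100:235]
cv2.imwrite("pics/scene7.png",cv2.resize(l,None,fx=4,fy=4,interpolation=2)[:,:,::-1])
E
```

```text
t: 7.0
eef_pos: [482.8, -212.5, 116.7]
tcp_rot: [3.139, 0.0, 0.139]
force: [-0.6, -0.3, 0.3]
opening: 0.7
pos [ 482.8 -212.5  116.7] rot [3.139 0.    0.139] F [-0.6 -0.3  0.3] op 0.7 t 7.0
units [0.14 0.   0.01]
```

View pics/scene7.png

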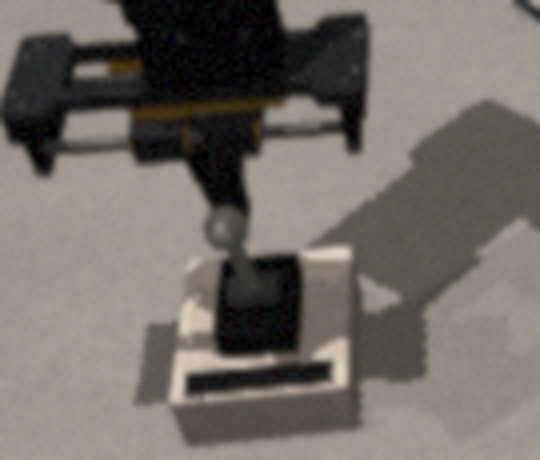

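The ball is now at crop (225,228), a lever angle of about 0.82. I'll push about 14 mm more.

```bash
python3 -m crank '[[0,[0.07,0,0],[0,0,0]],[0,[0.13,0,0],[0,0,0]],[0,[0.15,0,0],[0,0,0]],[0,[0.15,0,0],[0,0,0]]]'; python3 - <<'E'
from h import *
delta((497,-211,116))
im=snapshot("scene"); l=im[100:215,100:235]
cv2.imwrite("pics/scene8.png",cv2.resize(l,None,fx=4,fy=4,interpolation=2)[:,:,::-1])
E
```

```text
t: 7.55
eef_pos: [497.3, -210.3, 116.6]
tcp_rot: [3.139, 0.0, 0.139]
force: [-0.7, 0.5, -0.2]
opening: 0.4
pos [ 497.3 -210.3  116.6] rot [3.139 0.    0.139] F [-0.7  0.5 -0.2] op 0.4 t 7.55
units [-0.    0.01  0.01]
```

View pics/scene8.png

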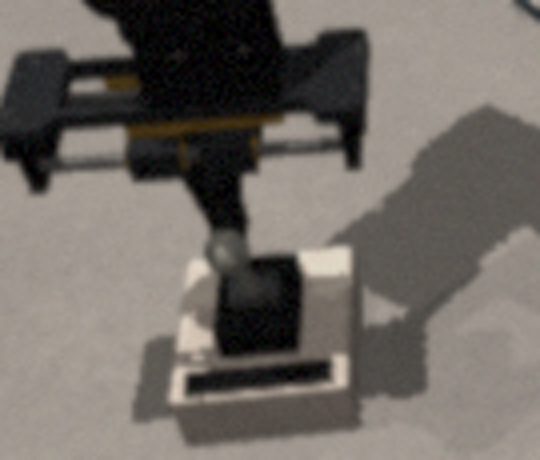

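The ball at crop (225,250) matches a lever angle of 1.0. I'll retreat and rise, then compare the fingertips open and shut to explain the 27 mm height offset.

```bash
python3 -m crank '[[0,[-0.3,0,0],[0,0,0]],[0,[-0.6,0,0],[0,0,0]],[0,[-0.7,0,-0.4],[0,0,0]],[0,[-0.7,0,-0.8],[0,0,0]],[0,[-0.7,0,-1],[0,0,0]],[0,[-0.7,0,-1],[0,0,0]]]'; python3 -m crank '[[0,[0,-0.5,0],[0,0,0]],[0,[0,-1,0],[0,0,0]],[0,[0,-1,0],[0,0,0]]]';python3 -c "
from h import *
delta((440,0,216))
im=snapshot('scene');cv2.imwrite('pics/s9.png',cv2.resize(im[:230,60:340],None,fx=2.8,fy=2.6)[:,:,::-1])"
python3 -m crank '[[1,[0,-0.5,0],[0,0,0]],[1,[0,-1,0],[0,0,0]],[1,[0,-1,0],[0,0,0]],[1,[0,-1,0],[0,0,0]],[1,[0,-1,0],[0,0,0]],[1,[0,-1,0],[0,0,0]],[1,[0,-1,0],[0,0,0]],[1,[0,-1,0],[0,0,0]],[1,[0,-1,0],[0,0,0]]]';python3 -c "
from h import *
delta((440,0,216))
p=state()['eef_pos'];print([proj('scene',p+[0,0,h]).round() for h in (-19,0,7,51)])
im=snapshot('scene');cv2.imwrite('pics/s10.png',cv2.resize(im[:230,60:340],None,fx=2.8,fy=2.6)[:,:,::-1])"
```

```text
t: 8.35
eef_pos: [429.1, -220.8, 218.4]
tcp_rot: [3.135, -0.004, 0.139]
force: [0.3, 1.5, -1.1]
opening: 0.7
t: 8.72
eef_pos: [412.7, -118.0, 216.4]
tcp_rot: [3.139, 0.0, 0.143]
force: [-0.5, -0.8, 0.2]
opening: 0.7
pos [ 412.7 -118.   216.4] rot [3.139 0.    0.143] F [-0.5 -0.8  0.2] op 0.7 t 8.725
units [ 0.44 -1.13  0.  ]
t: 9.9
eef_pos: [400.2, -21.2, 216.3]
tcp_rot: [3.137, -0.002, 0.141]
force: [0.2, 0.3, -0.8]
opening: 82.0
pos [400.2 -21.2 216.3] rot [ 3.137e+00 -2.000e-03  1.410e-01] F [ 0.2  0.3 -0.8] op 82.0 t 9.9
units [ 0.42 -0.15  0.  ]
[array([238., 111.]), array([238., 105.]), array([238., 102.]), array([237.,  85.])]
```

View pics/s9.png

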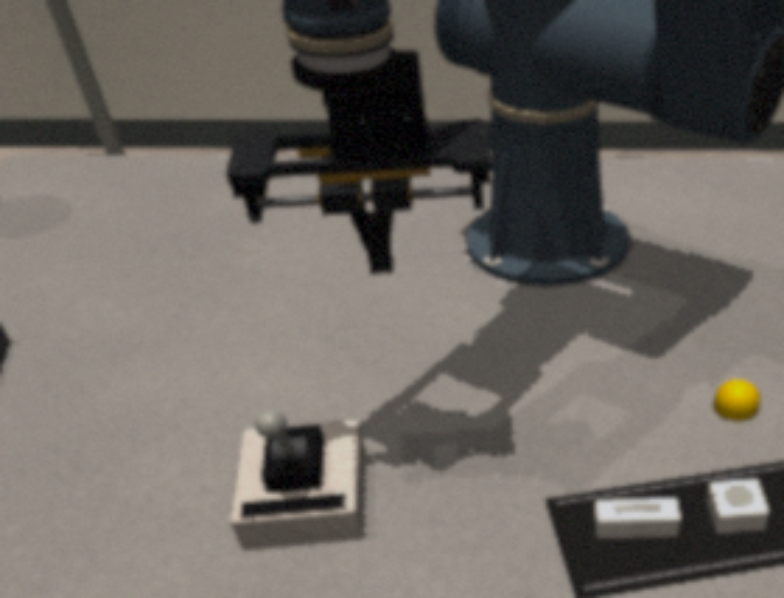

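View pics/s10.png

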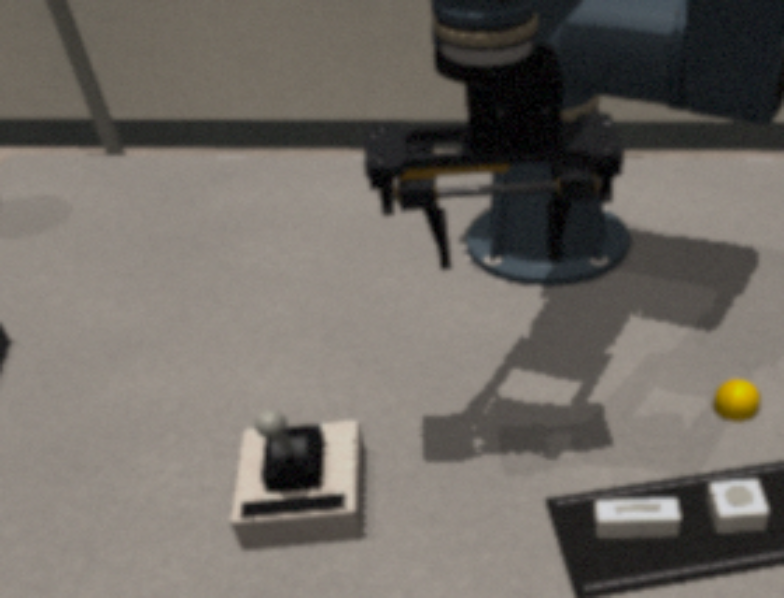

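The left tip sits at scene (219,102) with the fingers open, against a predicted row of about 111, so the offset is the same open and shut. I'll hover at a reported TCP 22–25 mm above each pod top, which lies inside the judged band whether the pose or the finger length is wrong. First, shut the gripper and go high over the dome.

```bash
python3 -m crank '[[0,[0.2,-0.45,0],[0,0,0]],[0,[0.5,-0.9,0],[0,0,0]],[0,[0.6,-1,0],[0,0,0]],[0,[0.6,-1,0],[0,0,0]]]'; python3 -m crank '[[0,[0.2,-0.45,0],[0,0,0]],[0,[0.5,-0.9,0],[0,0,0]],[0,[0.6,-1,0],[0,0,0]],[0,[0.6,-1,0],[0,0,0]]]';python3 -c "
from h import *
delta((485,275,160))"
```

```text
t: 10.45
eef_pos: [445.6, 86.7, 215.8]
tcp_rot: [3.136, -0.002, 0.144]
force: [-0.4, 0.7, 0.2]
opening: 55.0
t: 10.95
eef_pos: [490.4, 193.2, 215.0]
tcp_rot: [3.135, -0.0, 0.144]
force: [-0.8, 0.2, 0.6]
opening: 15.0
pos [490.4 193.2 215. ] rot [ 3.135 -0.     0.144] F [-0.8  0.2  0.6] op 15.0 t 10.95
units [ 0.06 -0.82  0.54]
```

```bash
python3 -m crank '[[0,[0.03,-0.4,0],[0,0,0]],[0,[0.06,-0.8,0],[0,0,0]],[0,[0.06,-0.82,0.3],[0,0,0]],[0,[0.06,-0.82,0.6],[0,0,0]],[0,[0.06,-0.82,0.6],[0,0,0]],[0,[0.06,-0.82,0.6],[0,0,0]]]';python3 -c "
from h import *
delta((485,275,63))
p=state()['eef_pos'];print([proj('scene',p+[0,0,h]).round() for h in (-19,0,7,51)],proj('scene',(485,275,40)))
im=snapshot('scene');cv2.imwrite('pics/s11.png',cv2.resize(im[60:230,250:430],None,fx=3.5,fy=3.5)[:,:,::-1])
im=snapshot('top');cv2.imwrite('pics/t11.png',im[:,:,::-1])"
```

```text
t: 11.7
eef_pos: [485.2, 273.7, 155.4]
tcp_rot: [3.135, -0.001, 0.142]
force: [-0.4, 0.7, 0.2]
opening: 0.4
pos [485.2 273.7 155.4] rot [ 3.135e+00 -1.000e-03  1.420e-01] F [-0.4  0.7  0.2] op 0.4 t 11.7
units [-0.   -0.02  0.92]
[array([363., 155.]), array([365., 149.]), array([365., 147.]), array([369., 131.])] [355.64061577 183.59444381]
```

View pics/s11.png

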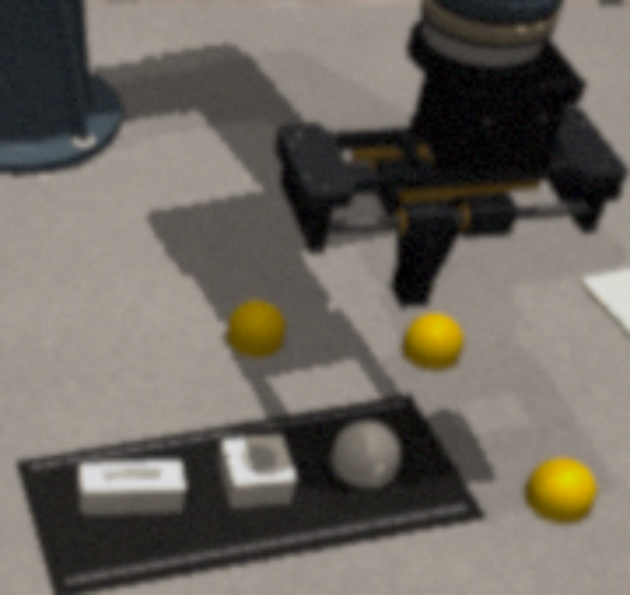

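View pics/t11.png

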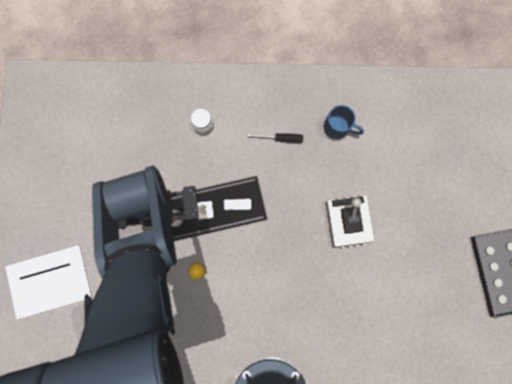

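The tip is at scene (368,146), again about 9 px above the prediction and 2 px to the right. The top view shows the lever still over. I'll go down part way and re-check.

```bash
python3 -m crank '[[0,[0,0,0.3],[0,0,0]],[0,[0,0,0.6],[0,0,0]],[0,[0,0,0.75],[0,0,0]],[0,[0,0,0.75],[0,0,0]]]';python3 -c "
from h import *
delta((485,273,63))
p=state()['eef_pos'];print([proj('scene',p+[0,0,h]).round(1) for h in (-19,0,7,12)])
im=snapshot('scene');cv2.imwrite('pics/s12.png',cv2.resize(im[100:220,290:410],None,fx=5,fy=5)[:,:,::-1])"
```

```text
t: 12.3
eef_pos: [485.8, 273.8, 80.7]
tcp_rot: [3.135, -0.002, 0.143]
force: [-0.7, -0.5, 0.6]
opening: 0.3
pos [485.8 273.8  80.7] rot [ 3.135e+00 -2.000e-03  1.430e-01] F [-0.7 -0.5  0.6] op 0.3 t 12.3
units [-0.01  0.01  0.18]
[array([356.8, 177.8]), array([358.3, 172.4]), array([358.9, 170.3]), array([359.3, 168.9])]
```

View pics/s12.png

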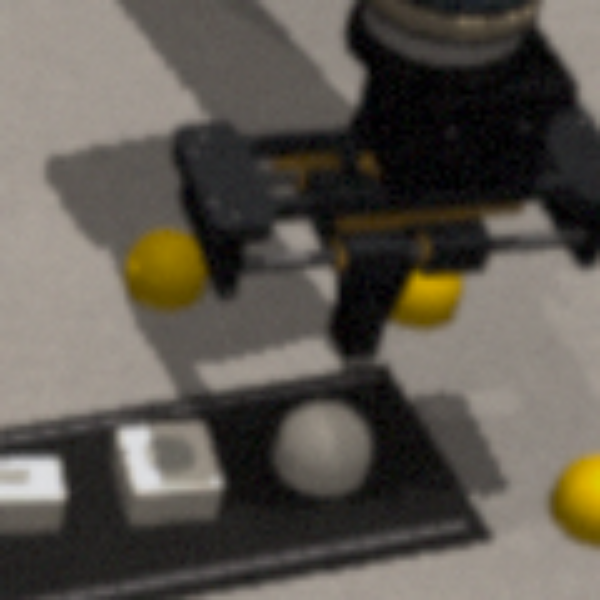

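```bash
python3 -c "
from h import *
for z in (62,75,85,95): print(z,at('scene',(360.4,171),z).round(),at('scene',(367.7,145.7),z+75).round())
print(at('scene',(154.9+64.1,101.9),223))
im=snapshot('top');cv2.imwrite('pics/t12.png',cv2.resize(im[150:270,80:240],None,fx=4,fy=4)[:,:,::-1])"
```

```text
62 [461. 287.  62.] [451. 291. 137.]
75 [475. 282.  75.] [467. 285. 150.]
85 [485. 278.  85.] [479. 281. 160.]
95 [496. 274.  95.] [491. 277. 170.]
[399.92240507 -65.5736498  223.        ]
```

View pics/t12.png

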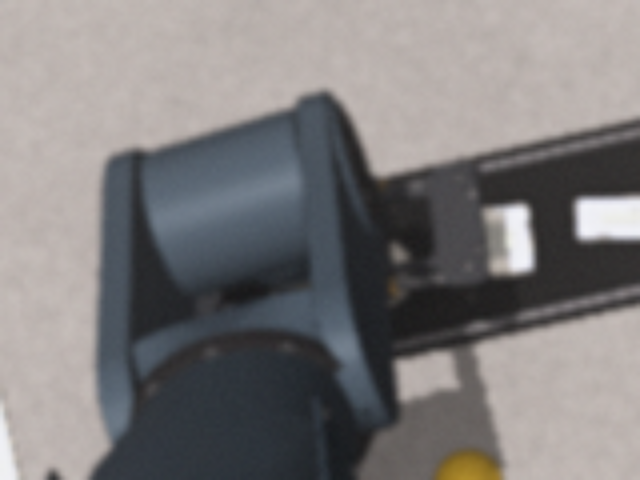

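```bash
python3 -c "
from h import *
for z in (120,150,180): print(z,at('top',(194.3,206.5),z).round())
"
```

```text
120 [505. 207. 120.]
150 [502. 203. 150.]
180 [498. 199. 180.]
```

The top view shows the hand's x is right, so the offset is in height: the tip is really about 5–9 mm above the reported TCP. I'll descend 18 mm and shift 2 mm in −y.

```bash
python3 -m crank '[[0,[0,0.02,0.1],[0,0,0]],[0,[0,0.02,0.18],[0,0,0]],[0,[0,0.02,0.18],[0,0,0]]]';python3 -c "
from h import *
delta((485,272,63))
im=snapshot('scene');cv2.imwrite('pics/s13.png',cv2.resize(im[100:220,290:410],None,fx=5,fy=5)[:,:,::-1])"
```

```text
t: 12.78
eef_pos: [486.7, 271.9, 63.2]
tcp_rot: [3.136, -0.003, 0.143]
force: [-0.2, -0.1, -0.0]
opening: 0.3
pos [486.7 271.9  63.2] rot [ 3.136e+00 -3.000e-03  1.430e-01] F [-0.2 -0.1 -0. ] op 0.3 t 12.775
units [-0.02 -0.    0.  ]
```

View pics/s13.png

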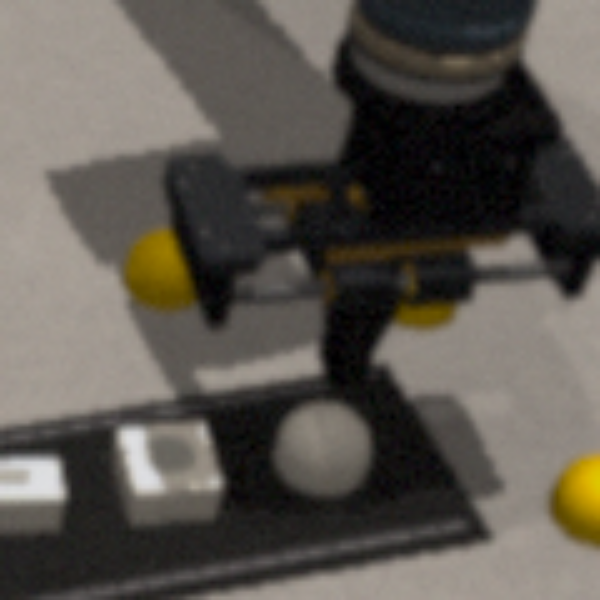

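The tip is at scene (358,176), about 2–2.5 cm above the dome apex at (355,183) and with no contact. I'll hold here.

```bash
python3 -m crank '[[0,[0,0.02,0],[0,0,0]],[0,[0,0.02,0],[0,0,0]],[0,[0,0.02,0],[0,0,0]],[0,[0,0.02,0],[0,0,0]],[0,[0,0.02,0],[0,0,0]],[0,[0,0.02,0],[0,0,0]],[0,[0,0.02,0],[0,0,0]],[0,[0,0.02,0],[0,0,0]],[0,[0,0.02,0],[0,0,0]],[0,[0,0.02,0],[0,0,0]],[0,[0,0.02,0],[0,0,0]],[0,[0,0.02,0],[0,0,0]],[0,[0,0.02,0],[0,0,0]],[0,[0,0.02,0],[0,0,0]],[0,[0,0.02,0],[0,0,0]],[0,[0,0.02,0],[0,0,0]],[0,[0,0.02,0],[0,0,0]],[0,[0,0.02,0],[0,0,0]],[0,[0,0.02,0],[0,0,0]],[0,[0,0.02,0],[0,0,0]]]'; python3 -m crank '[[0,[0,0,-0.3],[0,0,0]],[0,[0,0,-0.7],[0,0,0]],[0,[0,0,-0.7],[0,0,0]]]';python3 -c "
from h import *
delta((506,190,57))"
```

```text
t: 15.32
eef_pos: [487.3, 270.1, 63.5]
tcp_rot: [3.136, -0.004, 0.143]
force: [0.5, 0.1, -0.3]
opening: 0.6
t: 15.7
eef_pos: [489.3, 271.3, 136.5]
tcp_rot: [3.137, -0.011, 0.143]
force: [-0.7, -0.1, 0.3]
opening: 0.7
pos [489.3 271.3 136.5] rot [ 3.137 -0.011  0.143] F [-0.7 -0.1  0.3] op 0.7 t 15.7
units [0.04 0.82 0.8 ]
```

```bash
python3 -m crank '[[0,[0.02,0.4,0],[0,0,0]],[0,[0.04,0.83,0],[0,0,0]],[0,[0.04,0.83,0.3],[0,0,0]],[0,[0.04,0.83,0.6],[0,0,0]],[0,[0.04,0.83,0.6],[0,0,0]],[0,[0.04,0.83,0.6],[0,0,0]]]';python3 -c "
from h import *
delta((506,188,57))
im=snapshot('scene');cv2.imwrite('pics/s14.png',cv2.resize(im[110:230,270:390],None,fx=5,fy=5)[:,:,::-1])"
```

```text
t: 16.45
eef_pos: [505.8, 189.6, 77.0]
tcp_rot: [3.137, -0.011, 0.143]
force: [0.3, -1.2, 0.4]
opening: 0.2
pos [505.8 189.6  77. ] rot [ 3.137 -0.011  0.143] F [ 0.3 -1.2  0.4] op 0.2 t 16.45
units [-0.    0.02  0.2 ]
```

View pics/s14.png

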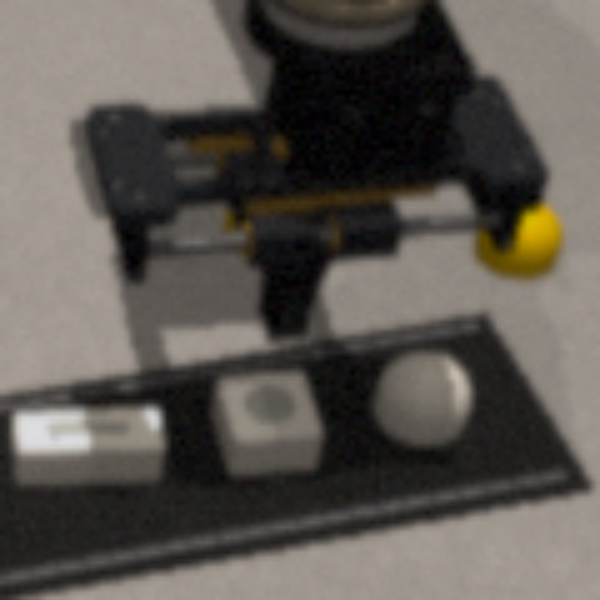

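The disc centre is at scene (324,190.6) and the tip at (327,176). Descending 20 mm.

```bash
python3 -m crank '[[0,[0,0,0.1],[0,0,0]],[0,[0,0,0.2],[0,0,0]],[0,[0,0,0.2],[0,0,0]]]';python3 -c "
from h import *
delta((506,190,57)); print(at('scene',(324,190.6),34))
im=snapshot('scene');cv2.imwrite('pics/s15.png',cv2.resize(im[110:230,270:390],None,fx=5,fy=5)[:,:,::-1])"
```

```text
t: 16.88
eef_pos: [505.8, 189.6, 56.7]
tcp_rot: [3.137, -0.01, 0.143]
force: [0.7, -0.4, 0.9]
opening: 0.4
pos [505.8 189.6  56.7] rot [ 3.137 -0.01   0.143] F [ 0.7 -0.4  0.9] op 0.4 t 16.875
units [ 0. -0. -0.]
[505.06162625 193.3267197   34.        ]
```

View pics/s15.png

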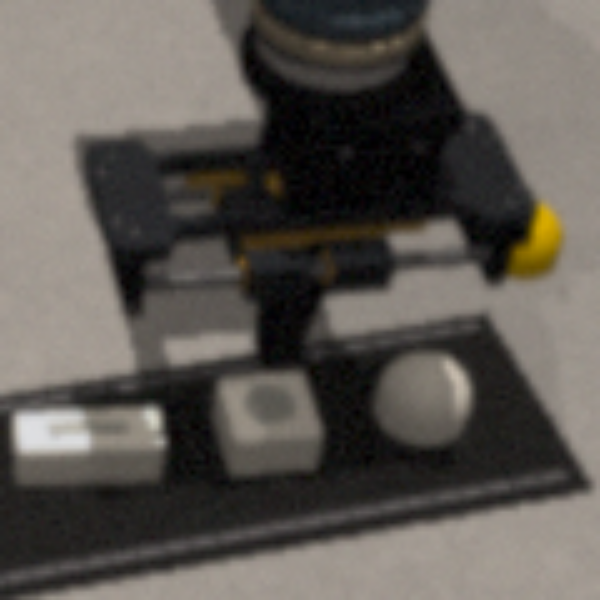

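The tip is at scene (326,182), about 2.5 cm above the disc and centred on it. Holding for 2.5 s.

```bash
python3 -m crank '[[0,[0,0,0],[0,0,0]],[0,[0,0,0],[0,0,0]],[0,[0,0,0],[0,0,0]],[0,[0,0,0],[0,0,0]],[0,[0,0,0],[0,0,0]],[0,[0,0,0],[0,0,0]],[0,[0,0,0],[0,0,0]],[0,[0,0,0],[0,0,0]],[0,[0,0,0],[0,0,0]],[0,[0,0,0],[0,0,0]],[0,[0,0,0],[0,0,0]],[0,[0,0,0],[0,0,0]],[0,[0,0,0],[0,0,0]],[0,[0,0,0],[0,0,0]],[0,[0,0,0],[0,0,0]],[0,[0,0,0],[0,0,0]],[0,[0,0,0],[0,0,0]],[0,[0,0,0],[0,0,0]],[0,[0,0,0],[0,0,0]],[0,[0,0,0],[0,0,0]]]'; python3 -m crank '[[0,[0,0,-0.4],[0,0,0]],[0,[0,0,-0.9],[0,0,0]],[0,[0,0,-1],[0,0,0]],[0,[0,0,-1],[0,0,0]]]';python3 -m crank '[[0,[-0.4,0,-0.4],[0,0,0]],[0,[-0.8,0,-0.5],[0,0,0]],[0,[-0.8,0,-0.5],[0,0,0]],[0,[-0.8,0,-0.5],[0,0,0]]]'; python3 -c "
from h import *
delta((506,190,57))
for n in ('scene','top'): cv2.imwrite(f'pics/{n}16.png',snapshot(n)[:,:,::-1])"
```

```text
t: 19.42
eef_pos: [506.1, 189.7, 57.0]
tcp_rot: [3.137, -0.011, 0.143]
force: [0.4, 1.1, -0.3]
opening: 0.0
t: 19.92
eef_pos: [505.1, 190.0, 157.5]
tcp_rot: [3.137, -0.012, 0.143]
force: [-0.5, 0.6, -0.4]
opening: 0.3
t: 20.42
eef_pos: [425.4, 178.7, 205.5]
tcp_rot: [3.137, -0.011, 0.143]
force: [0.1, -1.0, 0.3]
opening: 0.2
pos [425.4 178.7 205.5] rot [ 3.137 -0.011  0.143] F [ 0.1 -1.   0.3] op 0.2 t 20.425
units [ 0.8  -0.    1.49]
```

View pics/scene16.png

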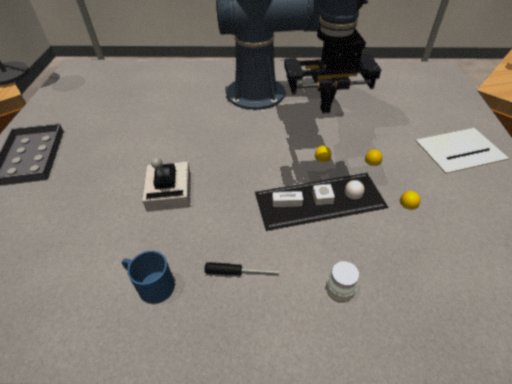

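View pics/top16.png

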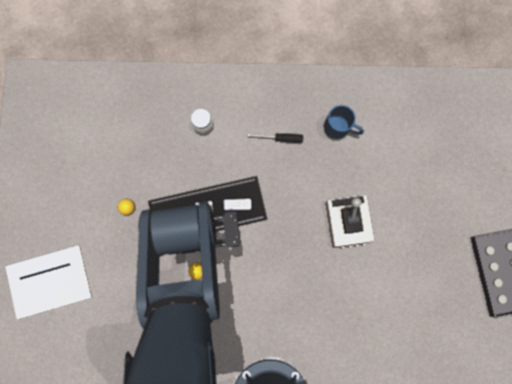

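The lever ball is at scene (157,162) and top (356,203), so it is fully over. The pods, jar, mug and screwdriver are where they started, and the hand is clear.

```bash
python3 -c "
from workcell import *
print(finish_job())"
```

```text
the job is handed in; nothing more can be done
None
```

I carried out all three steps and handed the job in at about 20 s of the 62 s allowed. No verdict was reported.

- **Lever:** My first push passed over the ball without moving it. I lowered the hand about 26 mm and pushed again, and the lever went fully over. The last pictures put it at about 1.0 rad by both cameras.
- **Domed pod:** I held the shut fingertips over it for 2.5 s, after the lever was over.
- **Square pod:** I then held over it for another 2.5 s. During both holds the force readings stayed within their usual noise (about 1 N), with no sign of contact.
- **Last picture check:** The pods, jar, mug and screwdriver show no visible movement. The hand finished clear and shut, at about z = 205 mm.

**Checks that disagreed:** In the pictures the fingertips sat about 22–28 mm higher than the reported pose and `tip_extent` imply, and the missed push fits that. I did not find the cause. I set the hold heights (reported TCP about 23 mm above each pod top) so that either reading falls inside the 15–65 mm band. In the pictures the tips stood about 2–2.5 cm above the pods. Over the domed pod, sideways position differed by up to about 5 mm between the camera and the reported pose, well inside the 20 mm limit.

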